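# Hang the L-plate level on the hook stand

### The arm

A 6-joint arm with a two-finger parallel gripper is mounted at the origin on the work surface. World frame = base frame: x ahead of the robot, y to its left, z up, the work surface at z = 0. Lengths are in m, angles in degrees, forces in N, time in s.
With the tool pointing down it reaches from about 0.275 to 0.725 m from the base axis. Payload 5.6 kg.
Tool frame: the origin (TCP) lies at the very end of the fingers, on their centre line; the grasp point (between the pads) lies robot.tcp_to_grasp behind it (robot.tcp_to_grasp is the distance from the TCP to the grasp point, in m); y points along the fingers, z is the direction in which the jaws open and shut, and the axes are right-handed (so a half turn about y gives the same grasp; the last joint's range is limited). The gripper opens to 85 mm and grips with 20 to 120 N. Pads are 22 mm wide; open, the fingers measure 114 mm over their backs; the gripper's body (76 mm by 85 mm) begins 54 mm behind the grasp point. The pads swing forward as they close: fully open they stand 13 mm farther back than shut.
Start: joints at [89.473, 14.616, 6.199, 0, -81.583, -16.306], TCP at [0.159, 0.526, 0.231] pointing down, gripper open.
Joint ranges: [-168.99, 168.99], [-69.2, 112.95], [-62.41, 85.93], [-164.36, 98.24], [-168.68, -3.75], [-174.98, 174.98]. Speed limits (degrees/s): [147.25, 147.25, 180, 180, 180, 180].

### API

Orientations are given as [roll, pitch, yaw] about the fixed x, y, z axes, in that order (R = Rz(yaw) Ry(pitch) Rx(roll)).
In Python, from station import robot, optics, job_done gives the robot as it stands.
- The arm moves only by the shell command python3 -m handwheel 'ROWS' [FORCE]. ROWS is JSON, a list that holds one entry, the list of rows, each a list of 5 numbers: the shift along the tool's x, y, z in m, then the turn about the tool's y in rad, then the opening, from 0 (shut) to 1 (fully open). In form: [[[x, y, z, roll, fingers], ...]]. A call has 1 to 8 rows; each row is the pose to reach, as a shift and turn from the pose commanded when the call began, along the tool's axes at that moment; what a row does not reach only later rows make up. A row lasts 1/8 s, in which the tool goes at most 62.5 mm and 10.7 degrees, less where a joint would pass 70% of its speed; a pose out of reach is approached as far as the arm can. A call with a gripper value outside its range is refused whole. The fingers move at their own pace and stop on an object; FORCE is the grip in N (left out, the last holds). Time passes only in rows, so rows that repeat a pose let the fingers close. It gives the time, the measured TCP pose, the force and the opening at its end, in the units of the state.
- robot.get_state(): the state, without advancing time (a new reading comes with each control period).
- optics.grab_frame(name): name is "side" or "top" or "wrist"; returns the picture (420x560x3 uint8, blue, green, red); there is no depth.
- optics.camera_model(name): a dict with "intrinsics" (3x3 intrinsics, pixels), "world_from_camera" (4x4, takes a point from camera to world coordinates). Camera axes: x right, y down, z forward; pixel columns grow to the right and rows downward; lengths in m; the calibration is good to about 2 mm. A picture is of the moment at which its call begins: read the wrist's pose just before it. camera_model takes no time and is no camera call; for the wrist camera it gives the pose at the moment of the call.
- job_done(): hands the job in, once; it reports no verdict.
The state is a dict: "time": time; "q": joint angles; "joint_vel": joint speeds; "joint_efforts": joint torques, N m; "position": TCP position; "ee_rot": TCP orientation; "contact_force": force on the tool from outside, world axes, zero at the start; "torque": the same for the moment, N m; "opening": finger opening in m.
Only numpy, scipy, OpenCV 4.12 (cv2) and the standard library are available. Lean on these libraries where they do the work, as an engineer would, in place of code of your own. Each camera call takes 0.05 s, during which the arm holds its last target. There are 200 camera calls.

### The job

Take the L-shaped plate out of the rack and hang it on the pin of the hook stand by the one of its five holes that lets it hang level. Feel for the pin as you lower the plate gently onto it - press it nowhere hard against the stand (under 15 N) and do not let it drop - and slide it along the pin until it is fully home against the shoulder; then let go, and leave the T-plate and everything else where it is.

Things in the scene. Friction and masses are not known exactly. Their poses are not given: they have to be found in the camera images.
- lplate: L-shaped plate to hang: flat, 8 mm thick, even density, gold aluminium, 0.2-0.36 kg, upright in the rack's farther slot. x: normal to the plate, y: along its bar, z: up. Origin: middle of the leg's lower edge, mid-thickness. Leg 80 mm wide (y -40..40), z 0..69.5. Bar 180 mm long (y -140..40), z 69.5..119.5, overhanging to -y. Five holes through the bar.
- grip (a point): On the L-plate at y = 14 mm, z = 109 mm of its frame (10.5 mm under the top edge), mid-thickness: a place to grip it across its 8 mm thickness from above. The plate is solid there (y 0 to 40, all heights).
- tplate: Bystander: a T-shaped plate with the same metal, bar, holes and leg, but the leg under the middle of the bar; it stands in the rack slot nearer the robot, 80 mm from the L-plate. Origin at the middle of the leg's lower edge, axes as for the L-plate.
- rack: Fixed wooden rack, 140 mm (x) by 100 mm (y) by 40 mm tall, origin under its middle, yaw varies. Two slots along its y, at its x = +40 mm (L-plate) and x = -40 mm (T-plate), each 10 mm wide, 84 mm long and 20 mm deep (slot floor 20 mm above the table).
- stand: Fixed hook stand: grey base 150 x 130 x 14 mm (middle at its x = 60 mm), square steel post (20 mm, 246 mm tall) at its x = 65 mm, on it a black clamp block (40 x 32 x 30 mm) with a level round steel pin, 8 mm in diameter, that points to the stand's -x, towards the robot. Origin on the table below the pin's seat; yaw varies. The clamp does not give under 60 N.
- seat (a point): Reference point fixed to the stand, 188 mm above its origin, axes as the stand's, in line with the clamp's lowest setting. The pin is clamped by hand somewhere higher: its axis runs level 4 to 20 mm above this point (exact sideways); the height is not measured and must be felt. Home: plate's mid-thickness at this x. A hanging hole's upper edge rests on top of the pin.
- tip (a point): Reference point 34 mm in front (-x) of the seat point, same height: below the pin's turned-up tip, which spans x -38 to -30 mm from the seat point; the tip's top is 8 mm above the pin's axis (4 mm above the pin's upper side). The pin's axis is 4 to 20 mm above this point.
- shoulder (a point): Reference point 4 mm behind (+x of) the seat point, same height: at the x of the front face of the shoulder, a 24 mm disc around the pin that stops the plate. Behind it a 12 mm round arm leads to the clamp block, whose front is at x = 45 mm from the seat point.
- hole1 (a point): Centre of the L-plate's hole number 1 counted from the leg's flush end: at y = -6 mm, z = 95.5 mm in the plate's frame, mid-thickness. Upright rectangular through hole, 12 mm wide (y), 32 mm tall (z 79.5..111.5), 8 mm of metal above it; holes are 22 mm apart.
- hole2 (a point): Centre of the L-plate's hole number 2 counted from the leg's flush end: at y = -28 mm, z = 95.5 mm in the plate's frame, mid-thickness. Upright rectangular through hole, 12 mm wide (y), 32 mm tall (z 79.5..111.5), 8 mm of metal above it; holes are 22 mm apart.
- hole3 (a point): Centre of the L-plate's hole number 3 counted from the leg's flush end: at y = -50 mm, z = 95.5 mm in the plate's frame, mid-thickness. Upright rectangular through hole, 12 mm wide (y), 32 mm tall (z 79.5..111.5), 8 mm of metal above it; holes are 22 mm apart.
- hole4 (a point): Centre of the L-plate's hole number 4 counted from the leg's flush end: at y = -72 mm, z = 95.5 mm in the plate's frame, mid-thickness. Upright rectangular through hole, 12 mm wide (y), 32 mm tall (z 79.5..111.5), 8 mm of metal above it; holes are 22 mm apart.
- hole5 (a point): Centre of the L-plate's hole number 5 counted from the leg's flush end: at y = -94 mm, z = 95.5 mm in the plate's frame, mid-thickness. Upright rectangular through hole, 12 mm wide (y), 32 mm tall (z 79.5..111.5), 8 mm of metal above it; holes are 22 mm apart.
- jar: Bystander: glass jar with a steel cap, 48 mm across, 65 mm tall, between rack and stand; origin under its middle.
- mediabox: Bystander: flat black media box, 98 x 98 x 28 mm; origin under its middle.
- screwdriver: Bystander: screwdriver lying on the table near the robot.
- remote: Bystander: grey remote control, 45 x 150 x 18 mm, lying to the right; origin under its middle.
- plant: Bystander: potted plant to the left, pot 104 mm across, 70 mm tall, leaves to about 175 mm; origin under its middle.
There are look-alikes about, which are no part of the job. Leave any blue look-alike of the lplate alone.

How it is judged (in metres and radians):
On the way, in this order (a step that is already met when the one before it is completed fails the run):
1. the L-plate is held and lifted clear of the rack (contact force between lplate and the fingers above 1 N and z of lplate in the frame of rack above 0.05 m), for 0.2 s.
2. the held L-plate has the pin through a hole and is felt resting against the stand (contact force between lplate and the fingers above 1 N and contact force between lplate and stand above 0.3 N and ((x of hole1 in the frame of seat between -0.03 and 0.012 m and y of hole1 in the frame of seat between -0.005 and 0.005 m and z of hole1 in the frame of seat between -0.014 and 0.014 m) or (x of hole2 in the frame of seat between -0.03 and 0.012 m and y of hole2 in the frame of seat between -0.005 and 0.005 m and z of hole2 in the frame of seat between -0.014 and 0.014 m) or (x of hole3 in the frame of seat between -0.03 and 0.012 m and y of hole3 in the frame of seat between -0.005 and 0.005 m and z of hole3 in the frame of seat between -0.014 and 0.014 m) or (x of hole4 in the frame of seat between -0.03 and 0.012 m and y of hole4 in the frame of seat between -0.005 and 0.005 m and z of hole4 in the frame of seat between -0.014 and 0.014 m) or (x of hole5 in the frame of seat between -0.03 and 0.012 m and y of hole5 in the frame of seat between -0.005 and 0.005 m and z of hole5 in the frame of seat between -0.014 and 0.014 m))), for 0.1 s.
At the end, for the whole second after the job is handed in: The L-plate hangs released and at rest on the pin by one hole: hole centre within 4 mm of home along the pin, 5 mm sideways, within 14 mm in height of the seat point; level within 4 degrees, square to the pin within 7 degrees; other things not moved over 20 mm (((x of hole1 in the frame of seat between -0.004 and 0.004 m and y of hole1 in the frame of seat between -0.005 and 0.005 m and z of hole1 in the frame of seat between -0.014 and 0.014 m) or (x of hole2 in the frame of seat between -0.004 and 0.004 m and y of hole2 in the frame of seat between -0.005 and 0.005 m and z of hole2 in the frame of seat between -0.014 and 0.014 m) or (x of hole3 in the frame of seat between -0.004 and 0.004 m and y of hole3 in the frame of seat between -0.005 and 0.005 m and z of hole3 in the frame of seat between -0.014 and 0.014 m) or (x of hole4 in the frame of seat between -0.004 and 0.004 m and y of hole4 in the frame of seat between -0.005 and 0.005 m and z of hole4 in the frame of seat between -0.014 and 0.014 m) or (x of hole5 in the frame of seat between -0.004 and 0.004 m and y of hole5 in the frame of seat between -0.005 and 0.005 m and z of hole5 in the frame of seat between -0.014 and 0.014 m)) and angle between lplate's own z axis and vertical below 0.07 rad and angle between the x axis of lplate and the x axis of stand, either way round below 0.12 rad and linear speed of lplate below 0.02 m/s and angular speed of lplate below 0.15 rad/s and contact force between lplate and stand above 1 N and contact force between lplate and the fingers below 0.05 N); the robot touches nothing.
It fails at once if the L-plate is pressed against the stand with more than 15 N (contact force between lplate and stand above 15 N).
It fails at once if the L-plate is dropped (moves faster than 0.15 m/s while not held) (contact force between lplate and the fingers below 0.1 N and linear speed of lplate above 0.15 m/s).
It fails at once if the robot pushes the stand with more than 20 N (contact force between any of the fingers, the arm and stand above 20 N).
It fails at once if the T-plate or another bystander is moved by more than 20 mm (distance of any of tplate, jar, mediabox, screwdriver, remote, plant from where it was at the start of the episode above 0.02 m).
It also fails if it takes over 58 s, if anything falls off the work surface, if the arm or the gripper's body presses on something with over 40 N, if the wrist force passes 120 N, or if a joint passes its speed limit or range.

## Working session

There is one attempt and no reset: what is moved stays moved. The work goes in short steps, Python scripts to look and compute and a shell command to move; the robot and the scene stay as the last step left them, time stands still between calls to the robot, and variables do not carry over. Pictures are saved under pics/ and viewed, about 8 in all and at most 12, crops included, and the job is handed in when it is done.

```bash
mkdir -p pics; ls
python3 - <<'E'
from station import robot, optics
import cv2, numpy as np
print(robot.get_state(), robot.tcp_to_grasp)
for n in ("side","top"):
    f=optics.grab_frame(n); cv2.imwrite(f"pics/{n}0.png",f)
    m=optics.camera_model(n); print(n,np.round(m["intrinsics"],1).tolist(),np.round(m["world_from_camera"],3).tolist())
E
```

```text
pics
{'time': 0.0, 'q': array([ 8.94710923e+01,  1.46526987e+01,  6.13150497e+00, -2.70525367e-02,
       -8.15823585e+01, -1.63062610e+01]), 'joint_vel': array([ 0.05675375,  0.07210584,  0.0247123 ,  0.09843448,  0.06059331,
       -0.02249416]), 'joint_efforts': array([ 2.11434490e-04, -3.86624444e+01,  2.37936276e+01,  5.36506847e+00,
       -6.14210323e-03, -1.83086843e-05]), 'position': array([0.15909298, 0.52598012, 0.23040513]), 'ee_rot': array([-8.98931006e+01,  3.39703611e-03,  1.63160850e+02]), 'contact_force': array([0.94550759, 0.54484695, 0.95317917]), 'torque': array([ 0.02255134,  0.03060616, -0.0593249 ]), 'opening': 0.08515522978042464} 0.0187
side [[534.5, 0.0, 281.6], [0.0, 534.5, 213.1], [0.0, 0.0, 1.0]] [[0.828, -0.412, 0.38, -0.0], [-0.561, -0.587, 0.584, -0.793], [-0.018, -0.696, -0.717, 1.069], [0.0, 0.0, 0.0, 1.0]]
top [[418.7, 0.0, 276.3], [0.0, 418.7, 202.7], [0.0, 0.0, 1.0]] [[-0.03, -0.985, 0.17, 0.298], [-1.0, 0.03, -0.006, -0.024], [0.001, -0.17, -0.985, 1.357], [0.0, 0.0, 0.0, 1.0]]
```

View pics/side0.png

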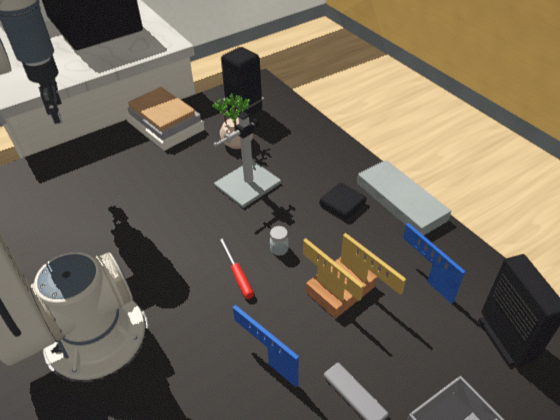

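View pics/top0.png

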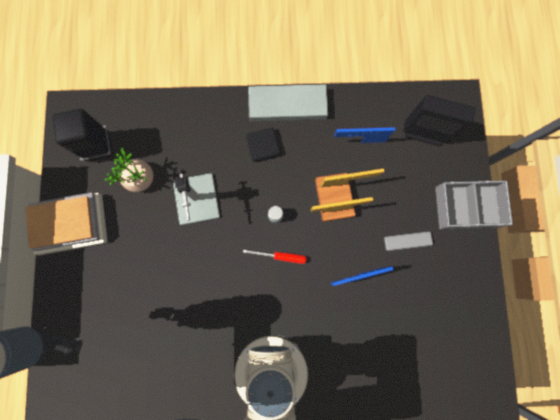

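```bash
cat > h.py <<'E'
from station import robot, optics
import cv2, numpy as np
from scipy.spatial.transform import Rotation as Rn
def ray(m,px):
    M=m["world_from_camera"];K=m["intrinsics"]
    d=M[:3,:3]@np.linalg.solve(K,[px[0],px[1],1.]);return M[:3,3],d/np.linalg.norm(d)
def onz(m,px,z):
    o,d=ray(m,px);return o+d*(z-o[2])/d[2]
def tri(m1,p1,m2,p2):
    (a,d),(b,e)=ray(m1,p1),ray(m2,p2)
    s,t=np.linalg.lstsq(np.c_[d,-e],b-a,rcond=None)[0]
    return (a+s*d+b+t*e)/2,np.linalg.norm(a+s*d-b-t*e)
def proj(m,P):
    M=np.linalg.inv(m["world_from_camera"]);c=M[:3,:3]@P+M[:3,3];u=m["intrinsics"]@c;return u[:2]/u[2]
def rows(P,yaw):
    "tool-frame shift (TCP to P) and turn to tool yaw, from measured pose"
    s=robot.get_state();R=Rn.from_euler("xyz",s["ee_rot"],degrees=True)
    d=(yaw-s["ee_rot"][2]+180)%360-180
    print("shift",R.inv().apply(np.array(P)-s["position"]).round(4),"turn",round(-np.radians(d),4))
E
python3 - <<'E'
from h import *
T=optics.camera_model("top")
f=cv2.imread("pics/top0.png");h=cv2.cvtColor(f,cv2.COLOR_BGR2HSV)
m=cv2.inRange(h,(18,120,90),(32,255,255));m[:160]=0;m[220:]=0;m[:,:300]=0;m[:,400:]=0
n,_,st,c=cv2.connectedComponentsWithStats(m)
lab=_
for i in range(1,n):
    if st[i,4]<20: continue
    p=np.argwhere(lab==i)[:,::-1].astype(np.float32)
    r=cv2.minAreaRect(p);b=cv2.boxPoints(r)
    vx,vy,x0,y0=cv2.fitLine(p,cv2.DIST_L2,0,.01,.01).ravel()
    print(st[i],b.round(1).tolist())
    for q in (p[:,0].min(),p[:,0].max()):
        print(onz(T,(q,y0+(q-x0)*vy/vx),.1395).round(4))
print("base corners, jar",[onz(T,p,.014).round(3) for p in [(174,180),(213,174),(219,219),(179,224)]],onz(T,(276,213),.065))
print("pin",onz(T,(187,219),.2),onz(T,(184,190),.2))
E
```

```text
[321 168  64  19 460] [[319.6000061035156, 178.1999969482422], [383.6000061035156, 166.5], [385.20001220703125, 175.5], [321.20001220703125, 187.10000610351562]]
[ 0.5647 -0.1662  0.1395]
[ 0.599  -0.3567  0.1395]
[311 197  63  15 394] [[310.1000061035156, 205.60000610351562], [372.5, 195.6999969482422], [373.70001220703125, 203.60000610351562], [311.3999938964844, 213.5]]
[ 0.4851 -0.1329  0.1395]
[ 0.5114 -0.3176  0.1395]
base corners, jar [array([0.616, 0.301, 0.014]), array([0.632, 0.173, 0.014]), array([0.482, 0.155, 0.014]), array([0.47 , 0.284, 0.014])] [ 0.48866366 -0.0299361   0.065     ]
pin [0.4593401  0.21903381 0.2       ] [0.54205331 0.22798129 0.2       ]
```

```bash
python3 -m handwheel '[[[0,-0.06,0,0,1],[0,-0.12,0,0.18,1],[0,-0.16,0,0.36,1],[0,-0.16,0,0.54,1],[0,-0.16,0,0.72,1],[0,-0.16,0,0.9,1],[0,-0.16,0,1.08,1],[0,-0.16,0,1.117,1]]]' ; python3 -c "
from h import *
rows([.55,-.21,.30],99)"
```

```text
time: 1.1
position: [0.1591, 0.5264, 0.3908]
ee_rot: [-90.0, 0.1, 99.2]
contact_force: [-0.4, -0.4, -0.1]
opening: 0.085
shift [-0.7891  0.0914 -0.2687] turn 0.0027
```

```bash
python3 -m handwheel '[[[-0.055,0,-0.02,0,1],[-0.11,0,-0.04,0,1],[-0.165,0,-0.06,0,1],[-0.22,0,-0.08,0,1],[-0.275,0,-0.1,0,1],[-0.33,0,-0.12,0,1],[-0.385,0,-0.14,0,1],[-0.44,0,-0.16,0,1]]]' ; python3 -m handwheel '[[[-0.055,0.01,-0.02,0,1],[-0.11,0.025,-0.04,0,1],[-0.165,0.04,-0.06,0,1],[-0.22,0.055,-0.075,0,1],[-0.275,0.07,-0.09,0,1],[-0.33,0.085,-0.105,0,1],[-0.35,0.09,-0.11,0,1],[-0.35,0.09,-0.11,0,1]]]'
python3 - <<'E'
from h import *
print(np.round(robot.get_state()["position"],4));W=optics.camera_model("wrist");print(W["intrinsics"].round(1).tolist(),W["world_from_camera"].round(3).tolist())
np.save("W1.npy",W["world_from_camera"]);cv2.imwrite("pics/w1.png",optics.grab_frame("wrist"))
E
```

```text
time: 2.1
position: [0.3877, 0.1157, 0.3913]
ee_rot: [-90.0, -0.0, 99.4]
contact_force: [0.9, 0.3, 0.2]
opening: 0.0853
time: 3.1
position: [0.5516, -0.2114, 0.2999]
ee_rot: [-89.9, -0.0, 99.2]
contact_force: [0.2, 0.5, 0.3]
opening: 0.085
[ 0.5516 -0.2114  0.2999]
[[350.7, 0.0, 284.4], [0.0, 350.7, 213.6], [0.0, 0.0, 1.0]] [[-0.987, -0.152, -0.049, 0.564], [-0.16, 0.943, 0.293, -0.286], [0.002, 0.298, -0.955, 0.442], [0.0, 0.0, 0.0, 1.0]]
```

View pics/w1.png

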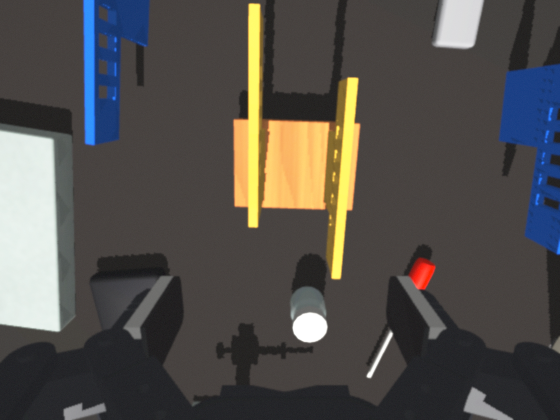

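Run:
```python
from h import *
W=optics.camera_model("wrist");W["world_from_camera"]=np.load("W1.npy")
f=cv2.imread("pics/w1.png");h=cv2.cvtColor(f,cv2.COLOR_BGR2HSV)
for c in ((225,240),(254,5),(254,100),(254,200),(254,224)): print(c,h[c[1],c[0]])
m=cv2.inRange(h,(20,150,100),(32,255,255));m[:,:240]=0;m[:,275:]=0
for r in range(5,232,20):
    x=np.flatnonzero(m[r]);print(r,x.min() if len(x) else None,x.max() if len(x) else None,[onz(W,(q,r),.1395).round(4)[:2].tolist() for q in (x.min(),x.max()+1)] if len(x) else '')
y=np.argwhere(m)[:,0];print(y.min(),y.max(),onz(W,(254,y.min()),.1395),onz(W,(254,y.max()+1),.1395))
```

```text
(225, 240) [13 31 73]
(254, 5) [ 29 148 255]
(254, 100) [ 29 147 255]
(254, 200) [ 29 150 255]
(254, 224) [ 29 140 255]
5 249 259 [[0.6014, -0.3534], [0.5932, -0.3547]]
25 248 261 [[0.6004, -0.3397], [0.5897, -0.3414]]
45 248 261 [[0.5986, -0.3257], [0.5878, -0.3274]]
65 248 261 [[0.5967, -0.3113], [0.5857, -0.3131]]
85 248 261 [[0.5948, -0.2964], [0.5836, -0.2982]]
105 248 261 [[0.5928, -0.281], [0.5814, -0.2829]]
125 257 260 [[0.5833, -0.2664], [0.58, -0.2669]]
145 250 263 [[0.5869, -0.249], [0.5751, -0.2509]]
165 251 263 [[0.5838, -0.2322], [0.5727, -0.234]]
185 248 262 [[0.5841, -0.2143], [0.5711, -0.2164]]
205 248 259 [[0.5817, -0.1961], [0.5711, -0.1978]]
225 248 257 [[0.5793, -0.1773], [0.5703, -0.1787]]
3 227 [ 0.59786645 -0.35529263  0.1395    ] [ 0.57348397 -0.17528916  0.1395    ]
```

```bash
python3 -c "
from h import *
rows([.578,-.2013,.1103],97.3)"
```

```text
shift [ 0.0048  0.1908 -0.0276] turn 0.0333
```

```bash
python3 -m handwheel '[[[0.005,0.02,-0.0276,0.033,0.6],[0.005,0.06,-0.0276,0.033,0.6],[0.005,0.1,-0.0276,0.033,0.6],[0.005,0.14,-0.0276,0.033,0.6],[0.005,0.17,-0.0276,0.033,0.6],[0.005,0.191,-0.0276,0.033,0.6],[0.005,0.191,-0.0276,0.033,0.6]]]' 80
python3 - <<'E'
from h import *
W=optics.camera_model("wrist");np.save("W2.npy",W["world_from_camera"]);cv2.imwrite("pics/w2.png",optics.grab_frame("wrist"))
E
```

```text
time: 4.03
position: [0.5773, -0.1996, 0.11]
ee_rot: [-89.9, -0.0, 97.4]
contact_force: [0.1, 0.3, 0.4]
opening: 0.0511
```

View pics/w2.png

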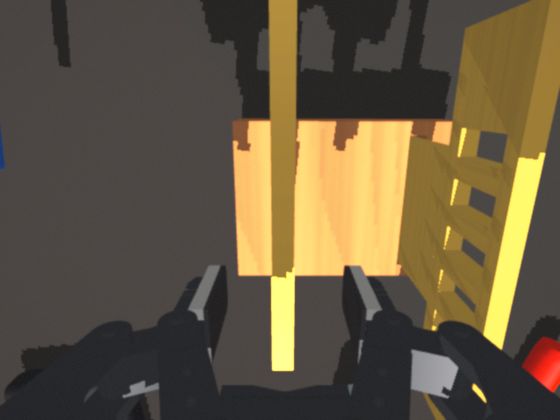

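The plate (top edge at cols 271–295, flush end at row 370) stands midway between the pads and is parallel to them. I'm closing the gripper.

```bash
python3 - <<'E'
from h import *
W=optics.camera_model("wrist");s=robot.get_state()
R=Rn.from_euler("xyz",s["ee_rot"],degrees=True)
for p in ((283,370),(271,370),(295,370),(284,100)): print(p,R.inv().apply(onz(W,p,.1395)-s["position"]).round(4))
E
python3 -m handwheel '[[[0,0,0,0,0.3],[0,0,0,0,0.1],[0,0,0,0,0],[0,0,0,0,0],[0,0,0,0,0],[0,0,0,0,0]]]' 80; python3 -c "
from h import *
print(robot.get_state()['contact_force'])"
```

```text
(283, 370) [ 0.0242 -0.0281 -0.0003]
(271, 370) [ 0.0243 -0.0281 -0.005 ]
(295, 370) [ 0.0242 -0.0281  0.0044]
(284, 100) [-0.0772 -0.028   0.0001]
time: 4.82
position: [0.5787, -0.201, 0.1115]
ee_rot: [-90.1, 0.0, 97.3]
contact_force: [-1.1, 2.3, 5.9]
opening: 0.0061
[-1.11318719  2.34190713  5.87375137]
```

```bash
python3 -m handwheel '[[[0,-0.005,0,0,0],[0,-0.015,0,0,0],[0,-0.03,0,0,0],[0,-0.05,0,0,0],[0,-0.07,0,0,0],[0,-0.09,0,0,0],[0,-0.11,0,0,0],[0,-0.12,0,0,0]]]'; python3 -m handwheel '[[[0,-0.01,0,0,0],[0,-0.01,0,0,0],[0,-0.01,0,0,0]]]';  python3 - <<'E'
from h import *
T=optics.camera_model("side")
s=robot.get_state();print(s["position"],s["contact_force"],s["torque"],s["opening"])
cv2.imwrite("pics/s1.png",cv2.resize(optics.grab_frame("side")[80:330,180:460],None,fx=2.4,fy=2.4,interpolation=cv2.INTER_CUBIC))
W=optics.camera_model("wrist");np.save("W3.npy",W["world_from_camera"]);cv2.imwrite("pics/w3.png",optics.grab_frame("wrist"))
E
```

```text
time: 5.82
position: [0.5783, -0.2014, 0.2323]
ee_rot: [-90.1, 0.0, 97.3]
contact_force: [0.3, -0.4, -4.0]
opening: 0.0065
time: 6.2
position: [0.5778, -0.2009, 0.2395]
ee_rot: [-89.9, -0.0, 97.3]
contact_force: [0.4, 0.8, -3.6]
opening: 0.0068
[ 0.5777946  -0.20094835  0.23950085] [ 0.41419252  0.84823604 -3.61503325] [ 0.12454631  0.08944152 -0.05320658] 0.00683167368733248
```

View pics/s1.png

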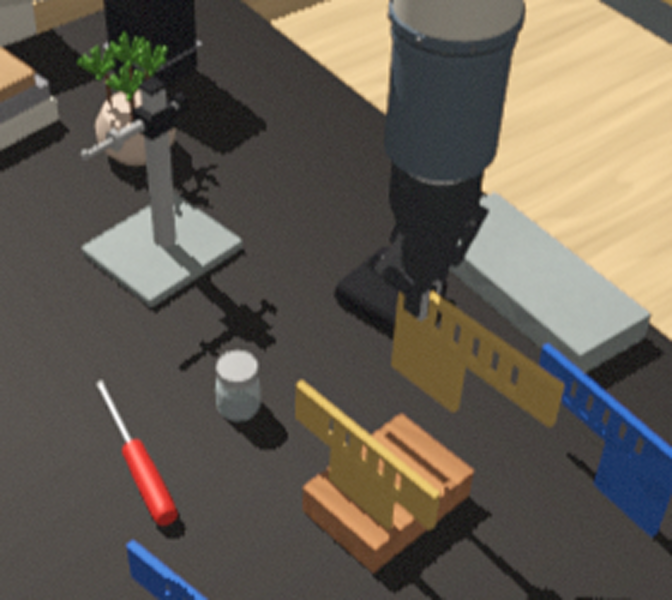

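Plate is held and lifted, about 3.8 N on the wrist. The stand pin is at crop (85–150, 110–155). I'll carry the plate to a spot in front of the pin, held high.

```bash
python3 -c "
from h import *
rows([.396,.2532,.28],96.7)"
```

```text
shift [ 0.4736 -0.0401  0.1229] turn 0.0101
```

```bash
python3 -m handwheel '[[[0,-0.02,0.01,0,0],[0.03,-0.04,0.02,0,0],[0.07,-0.04,0.03,0,0],[0.12,-0.04,0.045,0.01,0],[0.17,-0.04,0.06,0.01,0],[0.22,-0.04,0.075,0.01,0],[0.27,-0.04,0.09,0.01,0],[0.32,-0.04,0.105,0.01,0]]]'; python3 -m handwheel '[[[0.05,0,0.01,0,0],[0.1,0,0.018,0,0],[0.13,0,0.018,0,0],[0.145,0,0.018,0,0],[0.153,0,0.018,0,0],[0.153,0,0.018,0,0],[0.153,0,0.018,0,0]]]';  python3 - <<'E'
from h import *
s=robot.get_state();print(s["position"],s["contact_force"],s["torque"],s["opening"])
W=optics.camera_model("wrist");np.save("W4.npy",W["world_from_camera"]);cv2.imwrite("pics/w4.png",optics.grab_frame("wrist"))
a=optics.grab_frame("side");cv2.imwrite("pics/side4.png",a);cv2.imwrite("pics/s4.png",cv2.resize(a[60:240,150:350],None,fx=4,fy=3.3,interpolation=cv2.INTER_CUBIC))
E
```

```text
time: 7.3
position: [0.4324, 0.1043, 0.2802]
ee_rot: [-90.0, -0.0, 96.7]
contact_force: [0.5, -0.4, -3.2]
opening: 0.0064
time: 8.18
position: [0.3979, 0.2521, 0.2804]
ee_rot: [-90.0, 0.0, 96.6]
contact_force: [-0.8, -0.0, -2.9]
opening: 0.0072
[0.39793032 0.25205715 0.28040196] [-0.77511016 -0.02755094 -2.85721765] [ 0.20379417 -0.00209622 -0.03602465] 0.007235346354353366
```

View pics/w4.png

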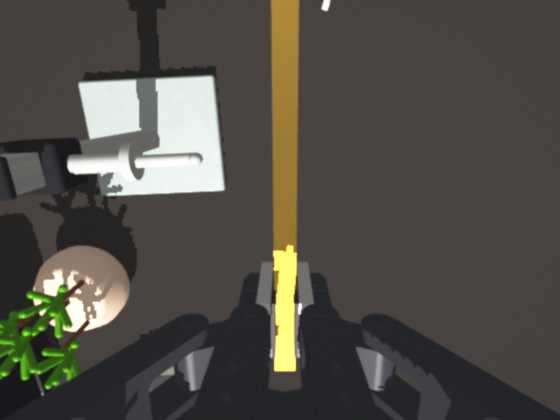

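View pics/s4.png

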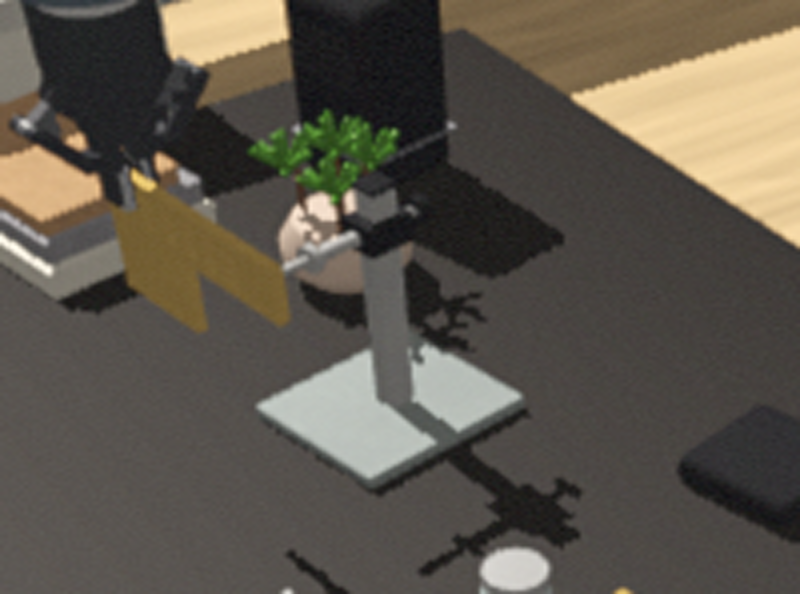

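Run:
```python
from h import *
W=optics.camera_model("wrist");W["world_from_camera"]=np.load("W4.npy");S=optics.camera_model("side");T=optics.camera_model("top")
f=cv2.imread("pics/w4.png");g=cv2.cvtColor(f,cv2.COLOR_BGR2HSV)
# front edge of base (image right), lower & upper edges by subpixel gradient
gr=cv2.GaussianBlur(f[:,:,1],(3,3),0).astype(float)
def edge(prof): d=np.abs(np.diff(prof));i=d.argmax();w=d[max(0,i-2):i+3];return max(0,i-2)+(w*np.arange(len(w))).sum()/w.sum()+.5
fr=np.array([(205+edge(gr[r,205:235]),r) for r in list(range(90,145))+list(range(172,186))])
lo=np.array([(c,180+edge(gr[180:205,c])) for c in range(150,215)])
up=np.array([(c,65+edge(gr[65:90,c])) for c in range(165,205)])
fit=lambda P,ax:np.polyfit(P[:,ax],P[:,1-ax],1)
def robustfit(P,ax):
    for _ in range(4):
        k=fit(P,ax);e=np.abs(np.polyval(k,P[:,ax])-P[:,1-ax]);P=P[e<max(1,2*np.median(e))]
    return k
a,b=robustfit(fr,1);L=[]
for E in (lo,up):
    c,d=robustfit(E,0);x=(a*d+b)/(1-a*c);L.append((x,c*x+d));p=onz(W,(150,c*150+d),.014);q=onz(W,L[-1],.014);v=p-q;print("side edge yaw",np.degrees(np.arctan2(v[1],v[0])))
P=[onz(W,p,.014) for p in L];print("px",np.round(L,1).tolist(),np.round(P,4).tolist(),"width",np.linalg.norm(P[0]-P[1]))
v=P[0]-P[1];yaw=np.arctan2(-v[0],v[1]);mid=(P[0]+P[1])/2;ex=np.array([np.cos(yaw),np.sin(yaw),0])
print("yaw",np.degrees(yaw),"seat",mid+.015*ex)
for z in (.014,0): pass
tw,ts,tt=(200,160),(220.75,141.2),(187,219)
print("tip w/s",tri(W,tw,S,ts),"w/t",tri(W,tw,T,tt),"s/t",tri(S,ts,T,tt))
for z in (.195,.2,.205):
    d=[ (onz(W,p,z)-mid-.015*ex) for p in ((200,160),(150,160))]
    print(z,[ (round(k@ex,4),round(-k[0]*ex[1]+k[1]*ex[0],4)) for k in d])
s=robot.get_state();R=Rn.from_euler("xyz",s["ee_rot"],degrees=True)
for p in ((284,370),(273,100),(298,100),(285,2)): print(p,R.inv().apply(onz(W,p,s["position"][2]+.0292)-s["position"]).round(4))
```

```text
side edge yaw 9.276154069660151
side edge yaw 9.33627280738164
px [[224.4, 190.4], [212.8, 75.0]] [[0.4666, 0.2824, 0.014], [0.4876, 0.1553, 0.014]] width 0.12876176070649906
yaw 9.379980744934832 seat [0.49189389 0.22128506 0.014     ]
tip w/s (array([0.46231877, 0.21199647, 0.20986689]), np.float64(0.017809698801390276)) w/t (array([0.46203158, 0.22237599, 0.17556279]), np.float64(0.0037255447603501803)) s/t (array([0.46491124, 0.21430878, 0.20904279]), np.float64(0.01476864622570975))
0.195 [(np.float64(-0.0351), np.float64(0.0016)), (np.float64(-0.0027), np.float64(0.0001))]
0.2 [(np.float64(-0.0364), np.float64(0.0009)), (np.float64(-0.0047), np.float64(-0.0006))]
0.205 [(np.float64(-0.0376), np.float64(0.0002)), (np.float64(-0.0067), np.float64(-0.0012))]
(284, 370) [ 0.0231 -0.0292  0.0001]
(273, 100) [-0.0773 -0.0292 -0.0033]
(298, 100) [-0.0773 -0.0292  0.0043]
(285, 2) [-0.1037 -0.0292  0.0003]
```

```bash
python3 -c "
from h import *
rows([.4206,.2546,.199],99.35)
W=optics.camera_model('wrist');W['world_from_camera']=np.load('W4.npy');S=optics.camera_model('side');T=optics.camera_model('top')
for t in ((216,142),(214.6,143.8)): print(tri(W,(200,160),S,t),tri(S,t,T,(187,219)))"
```

```text
shift [-0.0002  0.0815 -0.0228] turn -0.0472
(array([0.45601954, 0.21347125, 0.21149542]), np.float64(0.005575127529975688)) (array([0.45922437, 0.21676114, 0.20875066]), np.float64(0.002368990060204368))
(array([0.45481739, 0.21509147, 0.20610366]), np.float64(0.0006591857571415278)) (array([0.4580175 , 0.21887673, 0.20255295]), np.float64(0.002074410282064621))
```

```bash
python3 -m handwheel '[[[0,0,-0.01,-0.02,0],[0,0.02,-0.0228,-0.047,0],[0,0.045,-0.0228,-0.047,0],[0,0.065,-0.0228,-0.047,0],[0,0.0815,-0.0228,-0.047,0],[0,0.0815,-0.0228,-0.047,0],[0,0.0815,-0.0228,-0.047,0],[0,0.0815,-0.0228,-0.047,0]]]'
python3 - <<'E'
from h import *
s=robot.get_state();print(s["position"],s["contact_force"])
W=optics.camera_model("wrist");np.save("W5.npy",W["world_from_camera"]);cv2.imwrite("pics/w5.png",optics.grab_frame("wrist"))
E
```

```text
time: 9.28
position: [0.4209, 0.2558, 0.1997]
ee_rot: [-90.1, -0.0, 99.4]
contact_force: [0.2, -0.3, -4.0]
opening: 0.0065
[0.42088493 0.25580431 0.19968233] [ 0.18242763 -0.25257428 -3.96305541]
```

View pics/w5.png

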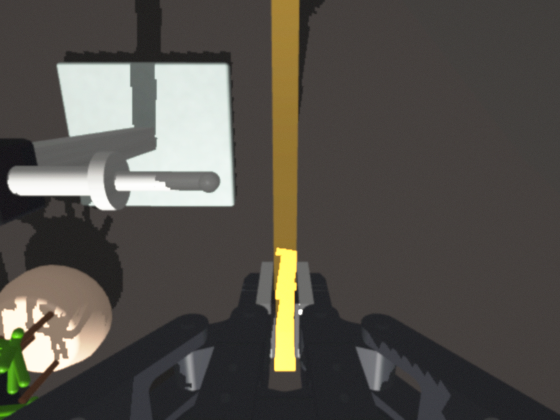

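Run:
```python
from h import *
W=optics.camera_model("wrist");W["world_from_camera"]=np.load("W5.npy");s=robot.get_state();R=Rn.from_euler("xyz",s["ee_rot"],degrees=True)
f=cv2.imread("pics/w5.png");g=f[:,:,1].astype(float)
for c in (135,150,165): 
    d=np.diff(cv2.GaussianBlur(g,(3,3),0)[160:200,c]);print(c,160+d.argmax()+.5,160+d.argmin()+.5)
d=np.diff(g[355:385,280:290].mean(1));print("end",355+np.abs(d).argmax()+.5)
for e in (370,371): print("flush",R.inv().apply(onz(W,(285,e),s["position"][2]+.028)-s["position"]).round(4))
for z in (.196,.2,.204,.208): print(z,[R.inv().apply(onz(W,p,z)-s["position"])[[0,2]].round(4).tolist() for p in ((112,181),(140,181),(165,181),(218,181.5))])
for p in ((230,62.5),(235,206)): print(R.inv().apply(onz(W,p,.014)-s["position"]).round(4))
```

```text
135 176.5 170.5
150 176.5 170.5
165 186.5 170.5
end 370.5
flush [ 0.0245 -0.028   0.0003]
flush [ 0.0249 -0.028   0.0004]
0.196 [[-0.0449, -0.0729], [-0.0449, -0.0611], [-0.0449, -0.0505], [-0.0447, -0.0281]]
0.2 [[-0.0457, -0.0709], [-0.0458, -0.0594], [-0.0458, -0.0491], [-0.0456, -0.0273]]
0.204 [[-0.0466, -0.0689], [-0.0466, -0.0577], [-0.0466, -0.0477], [-0.0464, -0.0265]]
0.208 [[-0.0474, -0.0669], [-0.0475, -0.056], [-0.0475, -0.0463], [-0.0473, -0.0257]]
[-0.1105  0.1855 -0.0471]
[ 0.0184  0.1857 -0.0481]
```

```bash
python3 -m handwheel '[[[-0.002,0,0,0,0],[-0.002,0,-0.006,0,0],[-0.002,0,-0.012,0,0],[-0.002,0,-0.016,0,0],[-0.002,0,-0.02,0,0],[-0.002,0,-0.022,0,0]]]';python3 -m handwheel '[[[0,0,-0.0015,0,0],[0,0,-0.003,0,0],[0,0,-0.004,0,0],[0,0,-0.004,0,0]]]'; python3 -m handwheel '[[[0,0,-0.0015,0,0],[0,0,-0.003,0,0],[0,0,-0.004,0,0],[0,0,-0.004,0,0]]]';  python3 - <<'E'
from h import *
s=robot.get_state();print(s["position"],s["contact_force"],s["torque"])
W=optics.camera_model("wrist");np.save("W6.npy",W["world_from_camera"]);cv2.imwrite("pics/w6.png",optics.grab_frame("wrist"))
E
```

```text
time: 10.07
position: [0.4426, 0.2571, 0.1987]
ee_rot: [-90.0, 0.0, 99.4]
contact_force: [-0.4, -0.2, -3.0]
opening: 0.0067
time: 10.58
position: [0.4463, 0.2578, 0.1988]
ee_rot: [-90.0, 0.0, 99.4]
contact_force: [0.2, 0.1, -2.4]
opening: 0.0062
time: 11.08
position: [0.4503, 0.2584, 0.1987]
ee_rot: [-90.0, 0.0, 99.4]
contact_force: [-1.2, 0.6, -3.3]
opening: 0.0065
[0.45031201 0.25844338 0.19874577] [-1.18515522  0.55116973 -3.31178356] [ 0.0997398  -0.01767475  0.0042833 ]
```

View pics/w6.png

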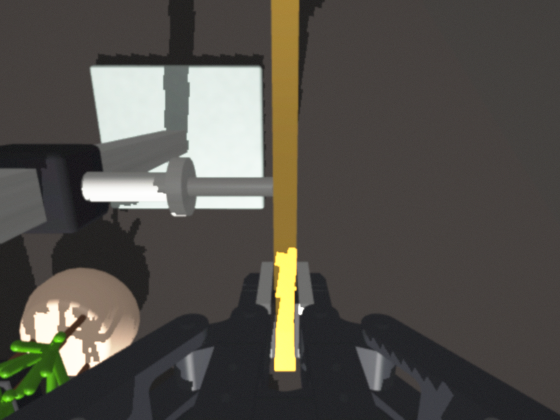

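The pin (row 186) meets the plate at hole 2 and there's no contact force. Its tip is inside the hole, so I'm continuing.

```bash
for i in 1 2; do :; done; python3 -m handwheel '[[[0,0,-0.0015,0,0],[0,0,-0.003,0,0],[0,0,-0.004,0,0],[0,0,-0.004,0,0]]]'; python3 -m handwheel '[[[0,0,-0.0015,0,0],[0,0,-0.003,0,0],[0,0,-0.005,0,0],[0,0,-0.005,0,0]]]';  python3 -m handwheel '[[[0,0,-0.0015,0,0],[0,0,-0.003,0,0],[0,0,-0.005,0,0],[0,0,-0.005,0,0],[0,0,-0.005,0,0]]]'
python3 - <<'E'
from h import *
s=robot.get_state()
W=optics.camera_model("wrist");f=optics.grab_frame("wrist");cv2.imwrite("pics/w7.png",f);R=Rn.from_euler("xyz",s["ee_rot"],degrees=True)
g=f[:,:,1].astype(float)
d=np.diff(g[355:385,280:290].mean(1));e=355+np.abs(d).argmax()+.5
print(s["contact_force"],"end",e,R.inv().apply(onz(W,(285,e),s["position"][2]+.028)-s["position"]).round(4))
m=cv2.cvtColor(f,cv2.COLOR_BGR2GRAY)
for c in range(215,272,12): print(c,m[170:205,c].tolist())
E
```

```text
time: 11.62
position: [0.4543, 0.2591, 0.1988]
ee_rot: [-90.0, 0.0, 99.4]
contact_force: [0.3, 0.2, -3.7]
opening: 0.0065
time: 12.12
position: [0.4593, 0.2599, 0.1987]
ee_rot: [-90.0, 0.0, 99.4]
contact_force: [-0.3, -0.8, -3.6]
opening: 0.0067
time: 12.75
position: [0.4641, 0.2607, 0.1988]
ee_rot: [-90.0, 0.0, 99.4]
contact_force: [-0.2, 0.6, -3.2]
opening: 0.0066
[-0.2372795   0.63074516 -3.19523575] end 370.5 [ 0.0245 -0.028   0.0005]
215 [121, 119, 121, 122, 121, 122, 123, 124, 125, 127, 128, 129, 131, 130, 131, 131, 133, 133, 131, 131, 127, 128, 125, 123, 119, 118, 117, 118, 117, 115, 114, 113, 112, 113, 115]
227 [204, 200, 195, 185, 178, 170, 157, 125, 109, 108, 112, 113, 115, 118, 125, 129, 131, 130, 124, 121, 120, 119, 117, 113, 110, 112, 127, 147, 161, 166, 168, 176, 180, 185, 196]
239 [245, 245, 245, 245, 244, 244, 236, 171, 116, 110, 111, 115, 116, 119, 123, 130, 132, 131, 125, 121, 121, 118, 116, 113, 111, 128, 191, 237, 244, 245, 245, 246, 246, 246, 246]
251 [244, 244, 244, 244, 244, 244, 235, 171, 115, 111, 111, 115, 115, 120, 124, 131, 133, 133, 128, 124, 121, 118, 117, 114, 110, 129, 191, 238, 246, 246, 246, 246, 247, 247, 247]
263 [243, 243, 243, 243, 245, 244, 236, 172, 114, 109, 112, 113, 116, 120, 125, 131, 134, 133, 128, 124, 121, 119, 117, 114, 110, 129, 193, 239, 246, 247, 247, 247, 247, 247, 247]
```

Run:
```python
from h import *
s=robot.get_state();W=optics.camera_model("wrist");R=Rn.from_euler("xyz",s["ee_rot"],degrees=True)
for w in (18,18.6,19.2):
    c=np.linalg.solve(W["intrinsics"],[250,186.5,1])*350.7*8/w/1000
    P=W["world_from_camera"][:3,:3]@c+W["world_from_camera"][:3,3];print(w,P.round(4),R.inv().apply(P-s["position"]).round(4))
```

```text
18 [0.4856 0.2227 0.1884] [-0.041   0.0104 -0.0151]
18.6 [0.4853 0.2215 0.1933] [-0.0421  0.0055 -0.0146]
19.2 [0.4851 0.2204 0.1979] [-0.0432  0.0009 -0.0142]
```

```bash
chk(){ python3 -c "
from station import robot
import sys
s=robot.get_state();f=s['contact_force'];print(s['position'].round(4),f.round(1));sys.exit(bool(f[2]>-1.6 or abs(f[0])>3 or abs(f[1])>3))"; }
python3 -m handwheel '[[[0,0.001,0,0,0],[0,0.002,0,0,0],[0,0.003,0,0,0],[0,0.004,0,0,0],[0,0.004,0,0,0]]]' >/dev/null; chk &&
python3 -m handwheel '[[[0,0.0005,0,0,0],[0,0.001,0,0,0],[0,0.001,0,0,0]]]' >/dev/null && chk &&
python3 -m handwheel '[[[0,0.0005,0,0,0],[0,0.001,0,0,0],[0,0.001,0,0,0]]]' >/dev/null && chk &&
python3 -m handwheel '[[[0,0.0005,0,0,0],[0,0.001,0,0,0],[0,0.001,0,0,0]]]' >/dev/null && chk &&
python3 -m handwheel '[[[0,0.0005,0,0,0],[0,0.001,0,0,0],[0,0.001,0,0,0]]]' >/dev/null && chk &&
python3 -m handwheel '[[[0,0.0005,0,0,0],[0,0.001,0,0,0],[0,0.001,0,0,0]]]' >/dev/null && chk &&
python3 -m handwheel '[[[0,0.0005,0,0,0],[0,0.001,0,0,0],[0,0.001,0,0,0]]]' >/dev/null && chk &&
python3 -m handwheel '[[[0,0.0005,0,0,0],[0,0.001,0,0,0],[0,0.001,0,0,0]]]' >/dev/null && chk
```

```text
[0.464  0.2607 0.1947] [ 0.1  0.3 -3.1]
[0.464  0.2607 0.1937] [-0.5 -0.4 -3.7]
[0.464  0.2607 0.1927] [ 0.5 -0.6 -4.1]
[0.464  0.2607 0.1917] [ 0.4 -0.3 -3. ]
[0.4641 0.2607 0.1907] [-0.8  0.7 -2.8]
[0.464  0.2607 0.1897] [-0.1  1.1 -3.9]
[0.4641 0.2607 0.1887] [ 0.5 -1.  -3.1]
[0.4641 0.2607 0.1877] [ 0.9 -0.3 -3. ]
```

```bash
chk(){ python3 -c "
from station import robot
import sys
s=robot.get_state();f=s['contact_force'];print(s['time'],s['position'].round(4),f.round(1),s['torque'].round(2));sys.exit(bool(f[2]>-1.6 or abs(f[0])>3 or abs(f[1])>3))"; }
python3 -m handwheel '[[[0,0.0005,0,0,0],[0,0.001,0,0,0],[0,0.001,0,0,0]]]' >/dev/null && chk &&
python3 -m handwheel '[[[0,0.0005,0,0,0],[0,0.001,0,0,0],[0,0.001,0,0,0]]]' >/dev/null && chk &&
python3 -m handwheel '[[[0,0.0005,0,0,0],[0,0.001,0,0,0],[0,0.001,0,0,0]]]' >/dev/null && chk &&
python3 -m handwheel '[[[0,0.0005,0,0,0],[0,0.001,0,0,0],[0,0.001,0,0,0]]]' >/dev/null && chk &&
python3 -m handwheel '[[[0,0.0005,0,0,0],[0,0.001,0,0,0],[0,0.001,0,0,0]]]' >/dev/null && chk &&
python3 -m handwheel '[[[0,0.0005,0,0,0],[0,0.001,0,0,0],[0,0.001,0,0,0]]]' >/dev/null && chk &&
python3 -m handwheel '[[[0,0.0005,0,0,0],[0,0.001,0,0,0],[0,0.001,0,0,0]]]' >/dev/null && chk &&
python3 -m handwheel '[[[0,0.0005,0,0,0],[0,0.001,0,0,0],[0,0.001,0,0,0]]]' >/dev/null && chk
```

```text
16.425 [0.464  0.2607 0.1867] [ 0.1 -0.6 -3.3] [ 0.17  0.03 -0.02]
16.8 [0.464  0.2607 0.1857] [ 0.7  0.  -3.4] [ 0.16 -0.04  0.  ]
17.175 [0.464  0.2607 0.1847] [-0.3  0.1 -3. ] [ 0.09 -0.03  0.  ]
17.55 [0.4642 0.2608 0.1843] [-1.4 -0.1  0. ] [-0.09  0.44 -0.08]
```

Contact felt: wrist load went from −3.3 N to 0 N at TCP z = 0.1843, which puts the pin axis about 12 mm above the seat. I'll ease up slightly and slide toward the shoulder.

```bash
chk(){ python3 -c "
from station import robot
import sys
s=robot.get_state();f=s['contact_force'];print(s['time'],s['position'].round(4),f.round(1),s['torque'].round(2));sys.exit(bool(f[2]>1.5 or abs(f[0])>3 or abs(f[1])>3))"; }
python3 -m handwheel '[[[0,0,0,0,0],[0,-0.0007,0,0,0],[0,-0.0007,0,0,0]]]' >/dev/null && chk &&
python3 -m handwheel '[[[0,0,-0.001,0,0],[0,0,-0.0025,0,0],[0,0,-0.004,0,0],[0,0,-0.004,0,0]]]' >/dev/null && chk &&
python3 -m handwheel '[[[0,0,-0.001,0,0],[0,0,-0.0025,0,0],[0,0,-0.004,0,0],[0,0,-0.004,0,0]]]' >/dev/null && chk &&
python3 -m handwheel '[[[0,0,-0.001,0,0],[0,0,-0.0025,0,0],[0,0,-0.004,0,0],[0,0,-0.004,0,0]]]' >/dev/null && chk &&
python3 -m handwheel '[[[0,0,-0.001,0,0],[0,0,-0.0025,0,0],[0,0,-0.003,0,0],[0,0,-0.003,0,0]]]' >/dev/null && chk &&
python3 -m handwheel '[[[0,0,-0.0005,0,0],[0,0,-0.001,0,0],[0,0,-0.001,0,0]]]' >/dev/null && chk
```

```text
17.925 [0.4641 0.2607 0.1844] [-1.2  0.4 -1.1] [-0.    0.1  -0.03]
18.425 [0.4682 0.2614 0.1844] [-2.  -0.3 -1.1] [-0.11  0.25 -0.03]
18.925 [0.4722 0.2621 0.1845] [-0.2 -0.9 -1.6] [-0.01  0.15  0.01]
19.425 [0.4762 0.2627 0.1845] [-0.2  0.5 -2.1] [-0.    0.07  0.06]
19.925 [0.479  0.2632 0.1845] [-1.4 -0.7 -1.8] [0.03 0.22 0.01]
20.3 [0.4799 0.2633 0.1845] [-0.6 -0.  -2.3] [ 0.02  0.3  -0.04]
```

```bash
chk(){ python3 -c "
from station import robot
import sys
s=robot.get_state();f=s['contact_force'];print(s['time'],s['position'].round(4),f.round(1),s['torque'].round(2));sys.exit(bool(f[2]>1.5 or abs(f[0])>3 or abs(f[1])>3))"; }
python3 -m handwheel '[[[0,0,-0.0005,0,0],[0,0,-0.001,0,0],[0,0,-0.001,0,0]]]' >/dev/null && chk &&
python3 -m handwheel '[[[0,0,-0.0005,0,0],[0,0,-0.001,0,0],[0,0,-0.001,0,0]]]' >/dev/null && chk &&
python3 -m handwheel '[[[0,0,-0.0005,0,0],[0,0,-0.001,0,0],[0,0,-0.001,0,0]]]' >/dev/null && chk &&
python3 -m handwheel '[[[0,0,-0.0005,0,0],[0,0,-0.001,0,0],[0,0,-0.001,0,0]]]' >/dev/null && chk &&
python3 -m handwheel '[[[0,0,-0.0005,0,0],[0,0,-0.001,0,0],[0,0,-0.001,0,0]]]' >/dev/null && chk
python3 - <<'E'
from h import *
cv2.imwrite("pics/w8.png",optics.grab_frame("wrist"))
E
```

```text
20.675 [0.4809 0.2635 0.1845] [-1.  -0.5 -1.9] [ 0.04  0.19 -0.04]
21.05 [0.4819 0.2637 0.1845] [-0.5 -0.9 -1.3] [ 0.08  0.18 -0.02]
21.425 [0.4829 0.2638 0.1845] [-1.  -0.2 -2.2] [ 0.08  0.23 -0.1 ]
21.8 [0.4839 0.264  0.1845] [-0.3 -0.  -2. ] [ 0.02  0.24 -0.08]
22.175 [0.4849 0.2641 0.1845] [-1.1 -0.1 -2.7] [ 0.04  0.23 -0.01]
```

View pics/w8.png

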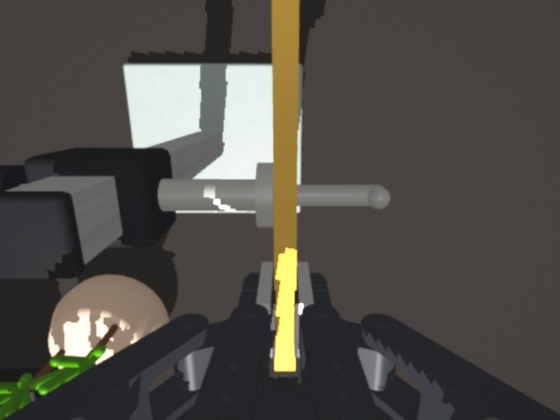

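```bash
chk(){ python3 -c "
from station import robot
import sys
s=robot.get_state();f=s['contact_force'];print(s['time'],s['position'].round(4),f.round(1),s['torque'].round(2));sys.exit(bool(f[2]>1.5 or abs(f[0])>2.5 or abs(f[1])>3))"; }
python3 -m handwheel '[[[0,0,-0.0005,0,0],[0,0,-0.0007,0,0],[0,0,-0.0007,0,0]]]' >/dev/null && chk &&
python3 -m handwheel '[[[0,0,-0.0005,0,0],[0,0,-0.0007,0,0],[0,0,-0.0007,0,0]]]' >/dev/null && chk &&
python3 -m handwheel '[[[0,0,-0.0005,0,0],[0,0,-0.0007,0,0],[0,0,-0.0007,0,0]]]' >/dev/null && chk &&
python3 -m handwheel '[[[0,0,-0.0005,0,0],[0,0,-0.0007,0,0],[0,0,-0.0007,0,0]]]' >/dev/null && chk
python3 - <<'E'
from h import *
W=optics.camera_model("wrist");s=robot.get_state();R=Rn.from_euler("xyz",s["ee_rot"],degrees=True)
f=cv2.cvtColor(optics.grab_frame("wrist"),cv2.COLOR_BGR2GRAY);r=f[196,300:410].astype(int);d=np.diff(r);print("tip col",[(300+i,int(d[i])) for i in np.argsort(-np.abs(d))[:4]])
for c in (370,380,390,400): print(c,[R.inv().apply(onz(W,(c,196),z)-s["position"]).round(4)[[0,2]].tolist() for z in (.2,.205)])
E
```

```text
22.6 [0.4851 0.2642 0.1844] [-3.7  0.   1. ] [-0.03  1.16 -0.11]
tip col [(np.int64(390), -24), (np.int64(391), -12), (np.int64(389), -9), (np.int64(368), -9)]
370 [[-0.0434, 0.032], [-0.0447, 0.0308]]
380 [[-0.0434, 0.0358], [-0.0447, 0.0344]]
390 [[-0.0434, 0.0395], [-0.0447, 0.0379]]
400 [[-0.0434, 0.0432], [-0.0447, 0.0415]]
```

Shoulder reached: −3.7 N along the pin, and the tip shows 38–39 mm in front of the plate's middle, as it should. I'll relax the push and let go.

```bash
python3 -m handwheel '[[[0,0,0.0004,0,0],[0,0.0002,0.0006,0,0],[0,0.0002,0.0006,0,0]]]' 20
python3 - <<'E'
from h import *
f=optics.grab_frame("side");cv2.imwrite("pics/s9.png",cv2.resize(f[90:200,150:320],None,fx=4.7,fy=4.7,interpolation=cv2.INTER_CUBIC))
s=robot.get_state();print(s["contact_force"],s["torque"])
E
```

```text
time: 23.02
position: [0.4851, 0.2642, 0.1844]
ee_rot: [-90.0, -0.0, 99.4]
contact_force: [-1.8, -0.6, -0.7]
opening: 0.0068
[-1.61301793 -0.93987291 -0.58350495] [ 0.02100424  0.48735934 -0.07704141]
```

View pics/s9.png

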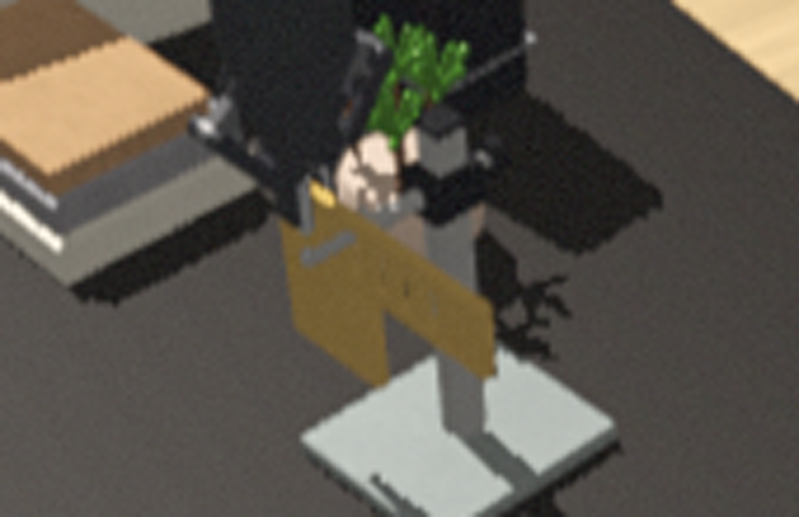

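```bash
python3 -m handwheel '[[[0,0.0004,0,0,0],[0,0.0004,0,0,0.1],[0,0.0004,0,0,0.15],[0,0.0004,0,0,0.25],[0,0.0004,0,0,0.3],[0,0.0004,0,0,0.35]]]'
python3 - <<'E'
from h import *
f=optics.grab_frame("wrist");cv2.imwrite("pics/w10.png",f);print(robot.get_state()["contact_force"])
E
```

```text
time: 23.82
position: [0.485, 0.2642, 0.1839]
ee_rot: [-90.0, -0.0, 99.4]
contact_force: [0.0, -1.6, 0.1]
opening: 0.0296
[-0.45542066  0.15690753  0.10049725]
```

View pics/w10.png

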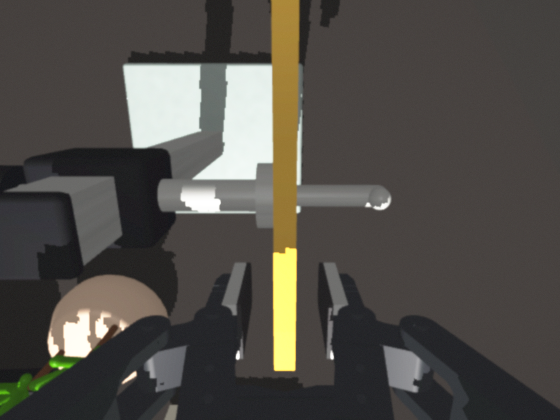

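Released cleanly: the plate (cols 273–297) hangs against the shoulder (cols 256–275) and both pads are clear of it. I'm retreating straight up, then checking from the side.

```bash
python3 -m handwheel '[[[0,-0.01,0,0,0.4],[0,-0.03,0,0,0.4],[0,-0.06,0,0,0.4],[0,-0.09,0,0,0.4],[0,-0.12,0,0,0.4],[0,-0.15,0,0,0.4],[0,-0.15,0,0,0.4],[0,-0.15,0,0,0.4]]]'; python3 -m handwheel '[[[0,0,0,0,0.4],[0,0,0,0,0.4],[0,0,0,0,0.4],[0,0,0,0,0.4],[0,0,0,0,0.4],[0,0,0,0,0.4],[0,0,0,0,0.4],[0,0,0,0,0.4]]]'
python3 - <<'E'
from h import *
a=optics.grab_frame("side");cv2.imwrite("pics/s11.png",cv2.resize(a[90:200,150:320],None,fx=4.7,fy=4.7,interpolation=cv2.INTER_CUBIC))
b=optics.grab_frame("side");print("motion",np.abs(a.astype(int)-b).max())
f=optics.grab_frame("wrist");cv2.imwrite("pics/w11.png",f)
h=cv2.cvtColor(f,cv2.COLOR_BGR2HSV);m=cv2.inRange(h,(20,120,90),(33,255,255));p=np.argwhere(m);print("gold",p.min(0),p.max(0))
W=optics.camera_model("wrist");ys=np.arange(p[:,0].min()+5,p[:,0].max()-5,20)
for r in ys: x=np.flatnonzero(m[r]);print(r,x.min(),x.max())
E
```

```text
time: 24.88
position: [0.4847, 0.2642, 0.3337]
ee_rot: [-90.0, -0.0, 99.4]
contact_force: [0.3, -0.5, 0.4]
opening: 0.0342
time: 25.88
position: [0.4849, 0.2642, 0.3339]
ee_rot: [-90.0, 0.0, 99.4]
contact_force: [0.0, 0.4, 0.7]
opening: 0.0338
motion 19
gold [  0 232] [384 291]
5 279 291
25 279 291
45 278 291
65 279 291
85 280 290
105 280 290
125 280 290
145 280 289
165 280 288
185 279 289
205 279 289
225 279 289Traceback (most recent call last):
  File "<stdin>", line 7, in <module>
    return umr_minimum(a, axis, None, out, keepdims, initial, where)
ValueError: zero-size array to reduction operation minimum which has no identity
```

Run:
```python
from h import *
S=optics.camera_model("side");f=optics.grab_frame("side")
h=cv2.cvtColor(f,cv2.COLOR_BGR2HSV);m=cv2.inRange(h,(18,120,50),(34,255,255));m[:100]=0;m[195:]=0;m[:,:200]=0;m[:,270:]=0
n,l,st,_=cv2.connectedComponentsWithStats(m);i=1+st[1:,4].argmax();p=np.argwhere(l==i)[:,::-1]
a=np.radians(9.35);R=np.array([[np.cos(a),-np.sin(a),0],[np.sin(a),np.cos(a),0],[0,0,1]])
ext=lambda P:[np.round(v,1).tolist() for v in (P[P[:,0].argmin()],P[P[:,0].argmax()],P[P[:,1].argmax()],P[P[:,1].argmin()])]
print("seen L,R,bottom,top",ext(p))
for t in (-4,0,4):
    k=np.radians(t);Q=np.array([[1,0,0],[0,np.cos(k),-np.sin(k)],[0,np.sin(k),np.cos(k)]])
    C=[(x,y,z) for x in(-.004,.004) for y,z in ((40,119.5),(40,0),(-40,0),(-40,69.5),(-140,69.5),(-140,119.5))]
    piv=np.array([0,-28,111.5])
    P=np.array([proj(S,np.array([.4919,.2213,.2043])+R@Q@(np.array([x*1000,y,z])-piv)/1000) for x,y,z in C])
    print(t,ext(P))
```

```text
seen L,R,bottom,top [[208, 125], [254, 155], [229, 171], [209, 124]]
-4 [[208.3, 126.5], [256.7, 167.7], [232.9, 173.9], [210.7, 125.2]]
0 [[208.2, 125.1], [256.1, 169.6], [231.2, 172.9], [210.6, 123.8]]
4 [[208.2, 123.7], [255.5, 171.2], [253.1, 172.7], [210.5, 122.5]]
```

Run:
```python
from h import *
for n in ("s9","s11"):
    f=cv2.imread(f"pics/{n}.png");h=cv2.cvtColor(f,cv2.COLOR_BGR2HSV);m=cv2.inRange(h,(15,100,40),(36,255,255))
    for c in (310,350,410,440,470,485):
        y=np.flatnonzero(m[190:,c])+190;print(n,c,y.max() if len(y) else None,y[y>260].min() if (y>260).any() else None)
t0=cv2.imread("pics/top0.png");t=optics.grab_frame("top")
d=(cv2.absdiff(t0,t).max(2)>60).astype(np.uint8);n,_,st,c=cv2.connectedComponentsWithStats(d)
print([(st[i,4],c[i].round().tolist()) for i in range(1,n) if st[i,4]>15])
```

```text
s9 310 338 269
s9 350 368 261
s9 410 327 261
s9 440 347 271
s9 470 369 292
s9 485 376 296
s11 310 339 268
s11 350 368 261
s11 410 326 261
s11 440 346 267
s11 470 367 291
s11 485 374 295
[(np.int32(17433), [79.0, 263.0]), (np.int32(629), [135.0, 177.0]), (np.int32(374), [352.0, 177.0]), (np.int32(641), [334.0, 198.0]), (np.int32(401), [191.0, 208.0]), (np.int32(176), [275.0, 212.0]), (np.int32(269), [337.0, 214.0]), (np.int32(79), [208.0, 217.0]), (np.int32(77), [109.0, 275.0]), (np.int32(34), [301.0, 257.0]), (np.int32(145), [346.0, 280.0]), (np.int32(16), [138.0, 304.0]), (np.int32(1001), [255.0, 359.0]), (np.int32(87), [288.0, 345.0]), (np.int32(174), [284.0, 362.0]), (np.int32(68), [298.0, 362.0]), (np.int32(3414), [205.0, 398.0]), (np.int32(185), [14.0, 370.0]), (np.int32(18), [157.0, 402.0]), (np.int32(688), [271.0, 412.0])]
```

Run:
```python
from h import *
t0=cv2.imread("pics/side0.png");t=optics.grab_frame("side")
def box(f,lo,hi,r):
    m=cv2.inRange(cv2.cvtColor(f,cv2.COLOR_BGR2HSV),lo,hi)[r[0]:r[1],r[2]:r[3]];p=np.argwhere(m);return p.mean(0).round(1),len(p)
for n,a in {"T":((18,110,50),(34,255,255),(235,300,300,366)),"driver":((0,150,80),(8,255,255),(230,310,215,265)),"jar":((0,0,90),(180,70,255),(222,260,262,296)),"plant":((40,100,50),(80,255,255),(90,130,205,235)),"remote":((0,0,90),(180,60,255),(360,420,320,392))}.items(): print(n,box(t0,*a),box(t,*a))
```

```text
T (array([31.8, 39.5]), 2176) (array([38.2, 31.7]), 1416)
driver (array([51.7, 27.3]), 309) (array([51.7, 27.3]), 306)
jar (array([17.2, 16.2]), 482) (array([17.9, 16. ]), 444)
plant (array([16.4, 21. ]), 300) (array([16.4, 21.1]), 304)
remote (array([32.7, 34.7]), 1496) (array([32.6, 34.7]), 1496)
```

```bash
python3 -c "
from station import robot,job_done
s=robot.get_state();print(s['time'],s['contact_force'].round(1));print(job_done())"
```

```text
26.175 [-0.7  0.1  0.2]
the job is handed in; nothing more can be done
None
```

The L-plate is hanging on the pin by hole 2 (y = −28 mm, right above its centre of mass). It rests against the shoulder, and the job was handed in at about 26 s.

- **Felt contact:** I felt the pin at TCP z ≈ 0.184 m, where the wrist load went from about −3.3 N to 0. That puts the pin's axis about 12 mm above the seat point. The push along the pin against the shoulder read 3.7 N at most, and no wrist reading after that came near 15 N.
- **Position and level:** Before I let go, the tip showed 38–39 mm in front of the plate's middle, which matches home. After release, the side view showed the outline within half a pixel of where it was while held, and its corners close to those of a level plate.
- **Robot:** The fingers are clear, about 150 mm above where they let go, and the wrist force was back to noise.
- **Bystanders:** The screwdriver, jar, plant and remote are unchanged in the side view.

**Failed or inconclusive checks:**
- My picture limit ran out before the last side view, so the final level check is by numbers only.
- The gold mask in the wrist view after the retreat came back incomplete and broke that script.
- The T-plate comparison was muddied because its "before" mask also caught the L-plate. It last looked in place in a picture taken just after the lift, and nothing went near it afterwards.
- The media box got no check of its own.
- Two side frames taken 0.05 s apart differed by up to 19 grey levels, which I took as noise.

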